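# Gauge a fired test cylinder for shrinkage

### The job

Measure the terracotta-red fired test cylinder on the shrinkage gauge: with the gauge still empty, clear the readout by pressing its blue button fully down and letting it come back up, then take the red cylinder from the rack, lay it in the gauge's V-blocks, centred lengthwise, and push it down gently against the sprung gauge pin until it bears on both flanks of the V. The pin lifts the cylinder if you let go, so finish while still holding it pressed firmly home and still, and leave the other cylinders and the rest of the bench as they are.

Things in the scene. Friction and masses are not known exactly. Their poses are not given: they have to be found in the camera images.
- red_cylinder: the terracotta-red fired clay test cylinder, diameter 40 mm, length 120 mm, about 0.2 to 0.4 kg, with two thin dark scored rings; lying in one of the three places of the wooden rack. Origin at the middle of its axis; its x axis runs along its length. Can be gripped across its diameter at mid-length, fingers straddling it from above
- white_cylinder: white test cylinder of the same size, loose on the rack; leave alone. Origin at the middle of its axis, x along its length
- grey_cylinder: dark grey test cylinder of the same size, loose on the rack; leave alone. Origin at the middle of its axis, x along its length
- rack: fixed wooden rack, 160 x 270 mm, board 12 mm thick, two notched battens along y (14 mm wide, at x = -43 and +43 mm, tops 29 mm above the bench). Cylinders lie along its x at y = -85, 0, +85 mm, axes 40 mm above the bench. Between the battens (72 mm clear) fingers can go down beside a cylinder to 28 mm below its axis. Origin at the middle of its underside, z up
- gauge: fixed shrinkage gauge: grey base plate 120 (x) x 260 (y) x 16 mm; at its -y end a pair of steel V-blocks (each 90 x 24 mm, tops 67 mm above the bench), 66 mm clear between them along y; at its +y end a grey readout box (100 x 86 mm, top 58 mm above the bench). Origin at the middle of the plate's underside, z up. The V groove runs along its y
- seat (a point): middle of the axis of a fully seated cylinder: gauge y = -60 mm, 66.3 mm above the bench. Axes as the gauge's: y along the V groove, x across, z up. The 90 degree V opens upward, 57 mm wide at its top; the cylinder touches it 14 mm below and 14 mm either side of this point. Between the V-blocks fingers fit beside the cylinder down to 40 mm below this point (pin collar 26 mm wide beneath)
- flank_near: the ground steel flanks, polished and oiled (slippery, friction about 0.15), on the gauge's -x side of the groove (one on each V-block, together one contact line). Origin as the gauge's
- flank_far: the ground steel flanks, polished and oiled (slippery, friction about 0.15), on the gauge's +x side of the groove (one on each V-block, together one contact line). Origin as the gauge's
- gauge_pin (a joint): travel in m of the sprung gauge pin (brass, 11 mm across) standing up midway between the V-blocks: 0 = free, grows as it is pushed down. A cylinder coming down meets it 6 mm above home; seated it reads about 0.006. Its spring pushes up 2.4 N at first, 6 N with the cylinder home, more than the cylinder weighs
- pin_tip (a point): middle of the top of the gauge pin
- clear_button (a joint): travel of the round blue clear button on top of the readout box, pressed straight down: 0 = up, 0.005 = fully down, in m. Springs back; about 5 N pushes it fully down
- clear_button_top (a point): middle of the top of the blue button (22 mm across), facing up
- spray_bottle: loose white spray bottle with yellow collar, 84 mm across, 236 mm tall; leave alone. Origin at the middle of its underside
- scraper: loose broad scraper, dark wooden handle and 75 x 85 mm steel blade, 185 mm long, 18 mm high; leave alone. Origin under the joint of handle and blade
- highlighter: loose yellow-green highlighter pen, 115 x 18 x 14 mm; leave alone. Origin under its barrel
- tool_crock: loose blue crock of modelling tools, 88 mm across, 110 mm tall, tools up to 200 mm; leave alone. Origin at the middle of its underside

How it is judged (in metres and radians):
On the way, in this order (a step that is already met when the one before it is completed fails the run):
1. the clear button is fully down while the gauge is empty (value of joint clear_button above 0.004 m and value of joint gauge_pin below 0.001 m), for 0.05 s.
2. the clear button has come back up (value of joint clear_button below 0.001 m), for 0.1 s.
3. the red cylinder is lifted clear of the rack (z of red_cylinder in the frame of rack above 0.06 m and contact force between red_cylinder and the fingers above 1 N), for 0.1 s.
At the end, for the whole second after the job is handed in: The robot holds the red cylinder pressed home in the V: axis within 1.5 mm of seated height, 2 mm across and 12 mm along the groove, parallel to it within 0.025 rad, at least 1 N on each flank, gauge pin in at least 4.5 mm, at rest, the button up (z of red_cylinder in the frame of seat below 0.0015 m and x of red_cylinder in the frame of seat between -0.002 and 0.002 m and y of red_cylinder in the frame of seat between -0.012 and 0.012 m and angle between the x axis of red_cylinder and the y axis of gauge, either way round below 0.025 rad and contact force between red_cylinder and flank_near above 1 N and contact force between red_cylinder and flank_far above 1 N and value of joint gauge_pin above 0.0045 m and contact force between red_cylinder and the fingers above 2 N and linear speed of red_cylinder below 0.01 m/s and value of joint clear_button below 0.001 m); the arm keeps its last pose, push and grip.
It fails at once if the clear button is pressed while the gauge pin is pushed in (value of joint clear_button above 0.003 m and value of joint gauge_pin above 0.002 m).
It fails at once if the red cylinder is forced hard into the V (over 60 N on a flank) (contact force between red_cylinder and flank_near above 60 N or contact force between red_cylinder and flank_far above 60 N).
It fails at once if another cylinder is moved by more than 15 mm (distance of any of white_cylinder, grey_cylinder from where it was at the start of the episode above 0.015 m).
It fails at once if something else on the bench is moved by more than 30 mm (distance of any of spray_bottle, scraper, highlighter, tool_crock from where it was at the start of the episode above 0.03 m).
It also fails if it takes over 58 s, if anything falls off the work surface, if the arm or the gripper's body presses on something with over 40 N, if the wrist force passes 120 N, or if a joint passes its speed limit or range.

### The arm

A 6-joint arm with a two-finger parallel gripper is mounted at the origin on the work surface. World frame = base frame: x ahead of the robot, y to its left, z up, the work surface at z = 0. Lengths are in mm, angles in rad, forces in N, time in s.
With the tool pointing down it reaches from about 350 to 975 mm from the base axis. Payload 7.1 kg.
Tool frame: the origin (TCP) lies between the finger pads; the fingertips stand 19 mm ahead of it and the grasp point (between the pads) is the TCP; z points along the fingers, y is the line along which they close (so a half turn about z gives the same grasp; the last joint's range is limited). The gripper opens to 88 mm and grips with 3 to 60 N. Pads are 20 mm wide; open, the fingers measure 115 mm over their backs; the gripper's body (75 mm by 178 mm) begins 61 mm behind the grasp point.
Start: joints at [-1.361, 0.423, 1.63, -0, 1.089, -0.019], TCP at [141.775, -608.691, 241.675] pointing down, gripper open.
Joint ranges: [-3, 3], [-0.9, 2.11], [0.09, 2.58], [-1.31, 4.45], [0.11, 2.69], [-2.54, 2.54]. Speed limits (rad/s): [2.39, 2.39, 3.01, 3.14, 3.14, 3.14].

### API

Orientations are given as a rotation vector (axis times angle).
In Python, from workcell import ctrl gives the robot as it stands.
- The arm moves only by the tool arm_command, never from a script. Its argument "series" is a list of rows, each an object with "linear": the shift along the tool's x, y, z in m, a list of three; "turn": the turn about the tool's z in rad. A call has 1 to 10 rows; each row shifts and turns the commanded pose from where the row before left it, along the tool's axes as they then stand; what a row does not reach is not made up. A row lasts 1/10 s, in which the tool goes at most 50 mm and 8.59 degrees, less where a joint would pass 70% of its speed; a pose out of reach is approached as far as the arm can. A call with a gripper value outside its range is refused whole. "jaw" is the opening, from -1 (shut) to 1 (fully open), set as the call begins (left out, the last holds). The fingers move at their own pace and stop on an object; the grip force is fixed at half the most. Time passes only in rows, so rows that do not move let the fingers close. It gives the time, the measured TCP pose, the force, the opening and the grip force at its end, in the units of the state.
- ctrl.get_obs(): the state, without advancing time (a new reading comes with each control period).
- ctrl.get_image(name): name is "scene" or "top"; returns a dict with "frame" (420x560x3 uint8, blue, green, red), "fx", "fy", "cx", "cy" (pixels), "k1" (the pictures are not rectified: a ray, as slopes to the right and down, at radius r is drawn at 1 + k1 r^2 times it, then the intrinsics apply), "rvec" (rotation vector, rad) and "tvec" (3), from world to camera coordinates, as OpenCV has them. Camera axes: x right, y down, z forward; pixel columns grow to the right and rows downward; lengths in mm; the calibration is good to about 2 mm. A picture is of the moment at which its call begins. There is no depth.
- ctrl.close_job(): hands the job in; it is judged then, once.
The state is a dict: "t": time; "qpos": joint angles; "qvel": joint speeds; "joint_torque": joint torques, N m; "ee_pos": TCP position; "orientation": TCP orientation; "ft_force": force on the tool from outside, world axes, zero at the start; "moment": the same for the moment, N m; "width": finger opening in mm; "grasp_force": force on a finger pad.
Only numpy, scipy, OpenCV 4.12 (cv2) and the standard library are available. Lean on these libraries where they do the work, as an engineer would, in place of code of your own. Each camera call takes 0.05 s, during which the arm holds its last target. There are 200 camera calls.

## Working session

There is one attempt and no reset: what is moved stays moved. The work goes in short steps, Python scripts to look and compute and a tool call to move; the robot and the scene stay as the last step left them, time stands still between calls to the robot, and variables do not carry over. Pictures are saved under pics/ and viewed, at most 10 in all, crops included, and the job is handed in when it is done.

Besides the shell and the picture viewer there is one more tool, called after ">>>" in YAML: its name, and indented under it one key for each argument. arm_command: Moves the arm, as the interface text tells. Its arguments: {"type":"object","properties":{"series":{"type":"array"},"jaw":{"type":"number"}},"required":["series"]}

```bash
mkdir -p pics; cat > h.py <<'E'
import numpy as np, cv2
from workcell import ctrl
def cam(n):
    d=ctrl.get_image(n); return d
def ray(d,u,v):
    x,y=(u-d["cx"])/d["fx"],(v-d["cy"])/d["fy"]
    rd=np.hypot(x,y); r=rd
    for _ in range(30): r=rd/(1+d["k1"]*r*r)
    s=r/rd if rd>0 else 1
    R=cv2.Rodrigues(np.array(d["rvec"],float))[0]; t=np.array(d["tvec"],float).ravel()
    return -R.T@t, R.T@np.array([x*s,y*s,1])
def at_z(d,u,v,z):
    o,k=ray(d,u,v); return o+k*(z-o[2])/k[2]
def proj(d,P):
    R=cv2.Rodrigues(np.array(d["rvec"],float))[0]; t=np.array(d["tvec"],float).ravel()
    c=(R@np.atleast_2d(P).T).T+t; s=c[:,:2]/c[:,2:]
    s=s*(1+d["k1"]*(s**2).sum(1,keepdims=True))
    return s*[d["fx"],d["fy"]]+[d["cx"],d["cy"]]
E
python3 - <<'E'
from h import *
import pickle
for n in("top","scene"):
    d=cam(n); cv2.imwrite(f"pics/{n}0.png",d["frame"]); pickle.dump(d,open(n+"0.pkl","wb"))
    R=cv2.Rodrigues(np.array(d["rvec"],float))[0]; print(n,-R.T@np.array(d["tvec"]).ravel(),d["fx"],d["k1"])
print(ctrl.get_obs())
E
```

```text
top [ 344.38989508    2.18468511 1236.3445325 ] 456.50354106490806 -0.07769687029379783
scene [ 917.35470177 -526.26059112  893.17416509] 422.28802238568625 -0.08972472853405213
{'t': 0.1, 'qpos': array([-1.36100289e+00,  4.23746869e-01,  1.63060423e+00, -6.84706561e-06,
        1.08860696e+00, -1.90387530e-02]), 'qvel': array([-8.85416633e-05, -1.84897512e-03, -3.70857582e-03,  7.84473896e-04,
       -2.57264792e-04,  4.73494839e-04]), 'joint_torque': array([ 1.50857570e-03, -5.45611596e+01, -2.74325448e+01,  6.46621920e-02,
        1.87894364e-02, -1.98681153e-05]), 'ee_pos': array([ 141.67587701, -608.2422987 ,  240.99404696]), 'orientation': array([-3.11970140e+00, -3.58514872e-01,  2.13642844e-04]), 'ft_force': array([-0.47592141, -1.07117643, -0.19876197]), 'moment': array([-0.0032172 , -0.02515272, -0.01242836]), 'grasp_force': 0.0, 'width': 87.6894736982104}
```

View pics/top0.png

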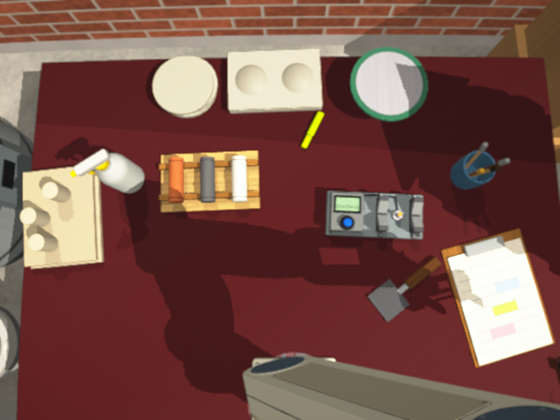

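View pics/scene0.png

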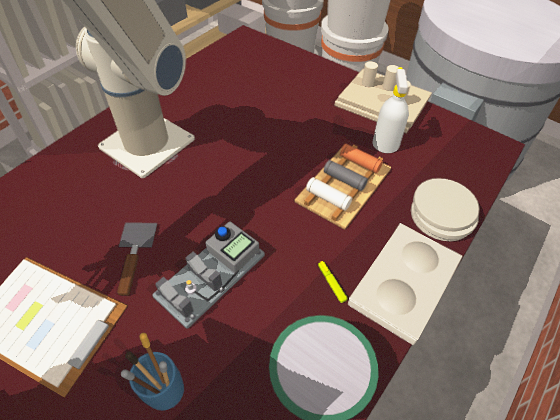

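The top view shows the red cylinder at about (176,180), grey (207,180) and white (239,178). The gauge's blue button is at (347,223) and its pin at (398,214). The scene view agrees. I'll enlarge the rack and gauge to measure them.

```bash
python3 - <<'E'
from h import *
import pickle
d=pickle.load(open("top0.pkl","rb")); f=d["frame"]
a=cv2.resize(f[140:220,150:270],None,fx=6,fy=6,interpolation=cv2.INTER_CUBIC)[:300]
a=cv2.resize(f[145:217,150:270],(780,468)); 
b=cv2.resize(f[180:245,320:430],(792,468),interpolation=cv2.INTER_CUBIC) # 7.2x
c=cv2.resize(f[145:217,150:270],(480,288),interpolation=cv2.INTER_CUBIC)
cv2.imwrite("pics/g.png",b); cv2.imwrite("pics/r.png",a)
for n,u,v,z in[("red",176,180,58),("grey",207,180,58),("white",239,178,58),("button",347,222,62),("pin",398,214,50)]: print(n,at_z(d,u,v,z).round())
s=pickle.load(open("scene0.pkl","rb"))
for n,u,v,z in[("red",362,159,55),("button",223,232,62)]: print(n,at_z(s,u,v,z).round())
# blobs
h=cv2.cvtColor(f,cv2.COLOR_BGR2HSV)
for nm,(x0,y0,x1,y1),lo,hi in[("btn",(330,210,365,240),(100,120,60),(125,255,255)),("red",(160,150,195,212),(3,150,150),(12,255,255))]:
    m=cv2.inRange(h,lo,hi); M=np.zeros_like(m); M[y0:y1,x0:x1]=m[y0:y1,x0:x1]
    ys,xs=np.nonzero(M); print(nm,len(xs),xs.mean(),ys.mean(),xs.min(),xs.max(),ys.min(),ys.max())
E
```

```text
red [573. 308.  58.]
grey [572. 226.  58.]
white [577. 141.  58.]
button [ 458. -140.   62.]
pin [ 479. -276.   50.]
red [592. 296.  55.]
button [ 457. -135.   62.]
btn 84 347.2738095238095 221.78571428571428 342 352 217 226
red 513 175.364522417154 178.54775828460038 169 183 157 200
```

View pics/g.png

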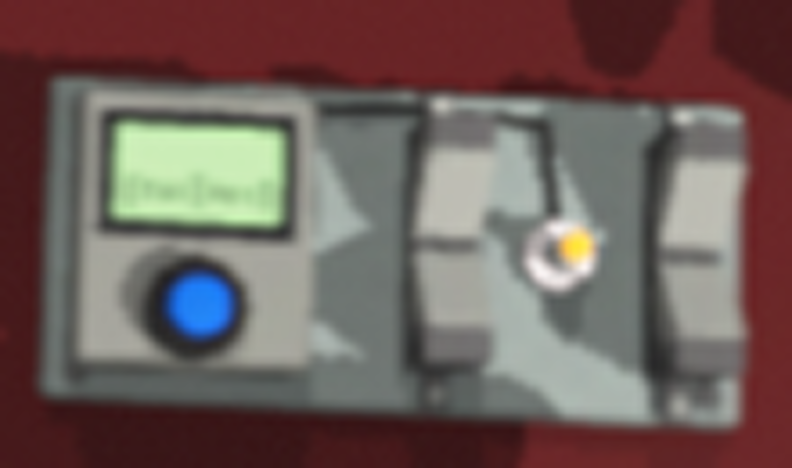

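View pics/r.png

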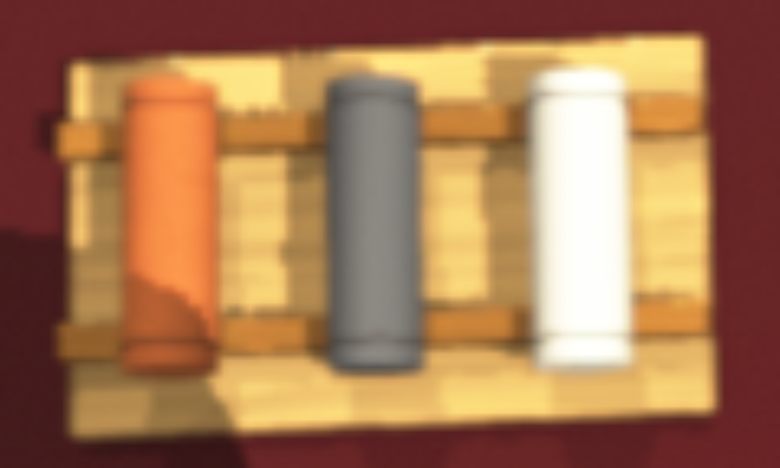

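The gauge's plate corners, box and V blocks are clear, and so are the rack corners and the three cylinders. I'll fit both poses by least squares.

```bash
cat > fit.py <<'E'
from h import *
import pickle
from scipy.optimize import least_squares
d=pickle.load(open("top0.pkl","rb"))
def fit(P,px,x0):
    P=np.array(P,float);px=np.array(px,float)
    def W(p):
        c,s=np.cos(p[2]),np.sin(p[2]); return np.c_[p[0]+c*P[:,0]-s*P[:,1],p[1]+s*P[:,0]+c*P[:,1],P[:,2]]
    r=least_squares(lambda p:(proj(d,W(p))-px).ravel(),x0,loss="soft_l1",x_scale=[10,10,.1])
    return r.x,(proj(d,W(r.x))-px).round(1),W
E
python3 - <<'E'
from fit import *
def up(L,s,o): return (np.array(L,float)+.5)/s-.5+o
gp=up([(55,75),(42,395),(738,428),(85,92),(320,100),(78,362),(312,370),(577,245),(432,112),(420,368),(488,368),(743,122),(738,375)],7.2,[320,180])
# box y extent unknown -> fit only via plate, pin, blocks
P=[(60,130,16),(-60,130,16),(-60,-130,16),None,None,None,None,(0,-60,52.3),(45,-3,67),(-45,-3,67),(-45,-27,67),(45,-117,67),(-45,-117,67)]
i=[k for k,p in enumerate(P) if p]
x,e,W=fit([P[k] for k in i],gp[i],[480,-220,0]); print("gauge",x); print(e.tolist())
c,s=np.cos(x[2]),np.sin(x[2]); R=np.array([[c,-s],[s,c]])
print("seat",x[:2]+R@[0,-60])
b=at_z(d,347.27,221.79,64); print("btn",b,"in gauge",R.T@(b[:2]-x[:2]))
for k in (3,4,5,6): print(R.T@(at_z(d,*gp[k],58)[:2]-x[:2]))
rp=up([(68,60),(703,37),(717,413),(70,438)],6.5,[150,145])
x,e,W=fit([(80,135,12),(80,-135,12),(-80,-135,12),(-80,135,12)],rp,[570,220,0]); print("rack",x); print(e.tolist())
c,s=np.cos(x[2]),np.sin(x[2]); R=np.array([[c,-s],[s,c]]);print("red rack pred",x[:2]+R@[0,85])
ends=up([(170,78),(172,373)],6.5,[150,145]); print(at_z(d,*ends[0],42),at_z(d,*ends[1],42),at_z(d,*up([(125,225)],6.5,[150,145])[0],40),at_z(d,*up([(217,225)],6.5,[150,145])[0],48))
print("grey",at_z(d,*up([(375,225)],6.5,[150,145])[0],55))
E
```

```text
gauge [ 4.82178098e+02 -2.19004469e+02 -5.73325872e-02]
[[-0.4, 0.2], [-0.3, -0.0], [-0.1, 0.0], [-0.2, 0.4], [-0.4, -0.0], [0.6, -1.0], [0.4, -0.6], [0.0, 0.7], [0.5, 0.1]]
seat [ 478.74002724 -278.90588532]
btn [ 458.40856276 -140.05574099   64.        ] in gauge [-28.2543362   77.45698787]
[ 47.56801039 120.74293354]
[48.84936055 35.25928919]
[-50.6447867  119.65441905]
[-49.43556636  35.58038535]
rack [5.78920346e+02 2.28173492e+02 3.23950626e-02]
[[0.7, 0.7], [-0.1, 0.1], [-0.6, -0.3], [0.1, -0.3]]
red rack pred [576.1672476  313.12889448]
[640.64993775 315.47581692  42.        ] [516.61838683 310.51947595  42.        ] [578.90662037 332.71220325  40.        ] [576.96705322 292.26623809  48.        ]
grey [574.98239748 225.62661094  55.        ]
```

The fits agree with the known sizes. The seat is at about (479,-279) with yaw -0.057, the button at (458,-140), and red at (578,312.5) with yaw +0.032. I'll shut the jaw and move over to the button.

```bash
cat >> h.py <<'E'
def go(x,y,z,yaw):
    o=ctrl.get_obs(); R=cv2.Rodrigues(np.array(o["orientation"]))[0]
    p=o["ee_pos"]; y0=np.arctan2(R[1,0],R[0,0]); D=np.array([x,y,z])-p
    Rz=cv2.Rodrigues(np.array([0,0,1.])*(yaw-y0))[0]
    print("t",o["t"],"pos",p.round(1),"yaw",round(y0,4),"tilt",R[:,2].round(3),"F",o["ft_force"].round(1),"w",o["width"].round(1),"gf",o["grasp_force"])
    print("turn",round(y0-yaw,4),"shift now",(R.T@D).round(1),"shift after turn",((Rz@R).T@D).round(1))
E
echo ok
```

```text
ok
```

>>> arm_command:
  jaw: -1
  series:
    - {"linear": [0,0,0],"turn": 0.1}
    - {"linear": [0,0,0],"turn": 0.1}
    - {"linear": [0.02,-0.03,0],"turn": 0}
    - {"linear": [0.02,-0.03,0],"turn": 0}
    - {"linear": [0.02,-0.03,0],"turn": 0}
    - {"linear": [0.02,-0.03,0],"turn": 0}
    - {"linear": [0.02,-0.03,0],"turn": 0}
    - {"linear": [0.02,-0.03,0],"turn": 0}
    - {"linear": [0.02,-0.03,0],"turn": 0}
    - {"linear": [0.02,-0.03,0],"turn": 0}

```text
t: 1.1
ee_pos: [295.2, -362.7, 241.5]
orientation: [-3.141, -0.045, 0.0]
ft_force: [0.6, -0.1, -0.5]
width: 11.1
grasp_force: 0.0
```

```bash
python3 -c "
from h import *
go(458,-140,120,0.032)"
```

```text
Traceback (most recent call last):
  File "h.py", line 23, in go
    print("t",o["t"],"pos",p.round(1),"yaw",round(y0,4),"tilt",R[:,2].round(3),"F",o["ft_force"].round(1),"w",o["width"].round(1),"gf",o["grasp_force"])
                                                                                                              ^^^^^^^^^^^^^^^^
AttributeError: 'float' object has no attribute 'round'
```

>>> arm_command:
  series:
    - {"linear": [0.02,-0.027,0.01],"turn": 0}
    - {"linear": [0.02,-0.027,0.015],"turn": 0}
    - {"linear": [0.02,-0.027,0.015],"turn": 0}
    - {"linear": [0.02,-0.027,0.015],"turn": 0}
    - {"linear": [0.02,-0.027,0.015],"turn": 0}
    - {"linear": [0.02,-0.027,0.015],"turn": 0}
    - {"linear": [0.02,-0.027,0.015],"turn": 0}
    - {"linear": [0.02,-0.022,0.01],"turn": 0}
    - {"linear": [0.006,-0.008,0.01],"turn": 0}
    - {"linear": [0,0,0],"turn": 0}

```text
t: 2.1
ee_pos: [454.0, -139.5, 120.4]
orientation: [-3.14, -0.049, 0.004]
ft_force: [-0.6, 0.4, -0.4]
width: 0.6
grasp_force: 0.0
```

```bash
sed -i 's/o\["width"\].round(1)/round(o["width"],1)/' h.py; python3 -c "
from h import *
go(458,-140,100,0.032)
d=cam('scene');cv2.imwrite('pics/s1.png',cv2.resize(d['frame'][100:310,90:370],None,fx=2.8,fy=2.8))"
```

```text
t 2.1 pos [ 454.  -139.5  120.4] yaw 0.0311 tilt [-0.002  0.001 -1.   ] F [-0.6  0.4 -0.4] w 0.6 gf 0.0
turn -0.0009 shift now [ 4.   0.7 20.4] shift after turn [ 4.   0.7 20.4]
```

View pics/s1.png

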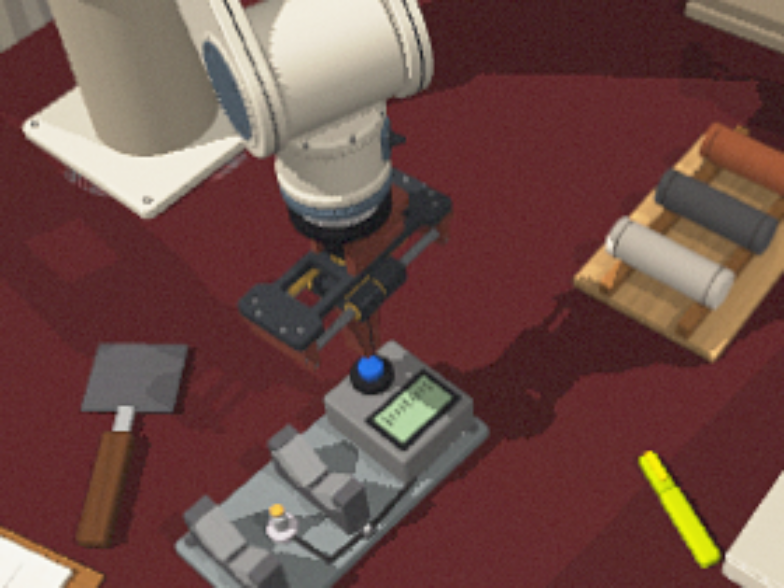

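The shut fingertips sit just above the blue button at about (370,365) in the crop. I'll descend in small steps.

>>> arm_command:
  series:
    - {"linear": [0.004,0.0005,0.01],"turn": 0}
    - {"linear": [0,0,0.01],"turn": 0}
    - {"linear": [0,0,0.006],"turn": 0}
    - {"linear": [0,0,0.004],"turn": 0}
    - {"linear": [0,0,0.002],"turn": 0}
    - {"linear": [0,0,0],"turn": 0}

```text
t: 2.75
ee_pos: [458.4, -141.8, 92.5]
orientation: [3.141, 0.045, 0.0]
ft_force: [-12.1, 0.8, 44.8]
width: -0.0
grasp_force: 22.2
```

```bash
python3 -c "
from h import *
d=cam('scene');cv2.imwrite('pics/s2.png',cv2.resize(d['frame'][180:280,170:280],None,fx=5.5,fy=5.5,interpolation=cv2.INTER_CUBIC))
go(457,-138.5,92,0.032)"
```

```text
t 2.8 pos [ 458.4 -141.7   92.5] yaw 0.0285 tilt [ 0.    -0.001 -1.   ] F [-11.5  -0.1  43.5] w 0.8 gf 22.140500340610743
turn -0.0035 shift now [-1.3 -3.3  0.5] shift after turn [-1.3 -3.3  0.5]
```

View pics/s2.png

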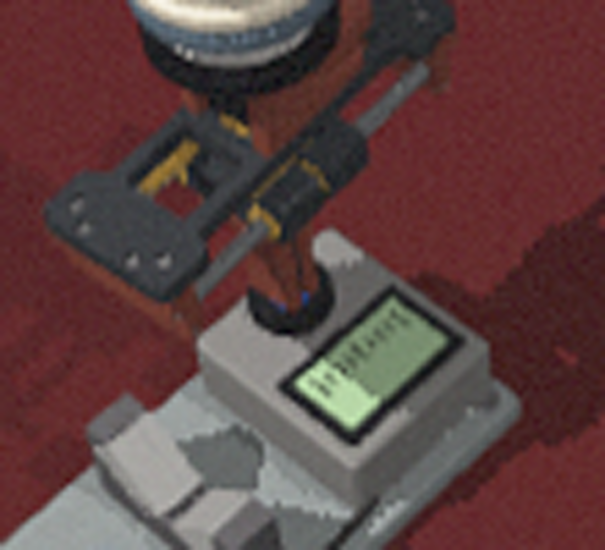

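The fingertips are in the black collar with blue showing beside them, around (295,300). I'll check the button height by triangulation from the first pictures.

```bash
python3 - <<'E'
from h import *
import pickle
from scipy.optimize import least_squares
T=pickle.load(open("top0.pkl","rb"));S=pickle.load(open("scene0.pkl","rb"))
h=cv2.cvtColor(S["frame"],cv2.COLOR_BGR2HSV);m=cv2.inRange(h,(100,120,60),(125,255,255))
M=np.zeros_like(m);M[220:250,205:240]=m[220:250,205:240];ys,xs=np.nonzero(M);print(xs.mean(),ys.mean(),xs.min(),xs.max(),ys.min(),ys.max())
f=lambda p,a,b:np.r_[proj(T,p)[0]-a,proj(S,p)[0]-b]
r=least_squares(f,[458,-140,65],args=([347.27,221.79],[xs.mean(),ys.mean()]));print(r.x,r.fun)
# pressed now: tip
d=cam("scene");M=cv2.inRange(cv2.cvtColor(d["frame"],cv2.COLOR_BGR2HSV),(100,120,60),(125,255,255))[220:250,205:240]
ys,xs=np.nonzero(M);print(len(xs),xs+205,ys+220)
print("proj tip z73.5,68,63",proj(d,[[458.4,-141.7,z] for z in (73.5,68,63)]).round(1).tolist(), ctrl.get_obs()["ft_force"])
E
```

```text
221.84615384615384 231.1153846153846 217 226 227 236
[ 457.92373625 -139.07208818   70.63861268] [-0.07101568 -0.06193182 -0.08749305  0.0107135 ]
3 [225 225 225] [233 234 235]
proj tip z73.5,68,63 [[221.0, 231.2], [221.3, 232.6], [221.5, 233.8]] [-11.78312548  -0.79576967  44.11648848]
```

>>> arm_command:
  series:
    - {"linear": [0,0,-0.002],"turn": 0}
    - {"linear": [0,0,0],"turn": 0}

```text
t: 3.05
ee_pos: [458.3, -141.7, 93.0]
orientation: [3.14, 0.045, 0.001]
ft_force: [-5.2, -1.7, 21.6]
width: 0.6
grasp_force: 10.6
```

>>> arm_command:
  series:
    - {"linear": [0,0,-0.002],"turn": 0}
    - {"linear": [0,0,0],"turn": 0}

```text
t: 3.25
ee_pos: [458.2, -141.6, 94.1]
orientation: [3.141, 0.045, 0.001]
ft_force: [-2.0, -3.2, 4.6]
width: 0.4
grasp_force: 2.1
```

>>> arm_command:
  series:
    - {"linear": [0,0,-0.002],"turn": 0}
    - {"linear": [0,0,0],"turn": 0}

```text
t: 3.45
ee_pos: [458.4, -141.2, 95.8]
orientation: [3.141, 0.045, 0.0]
ft_force: [-0.5, -1.6, 2.8]
width: 0.3
grasp_force: 1.5
```

>>> arm_command:
  series:
    - {"linear": [0,0,-0.002],"turn": 0}
    - {"linear": [0,0,0],"turn": 0}

```text
t: 3.65
ee_pos: [458.5, -140.8, 97.7]
orientation: [-3.141, -0.045, -0.0]
ft_force: [-0.1, -2.1, 1.8]
width: 0.2
grasp_force: 0.9
```

>>> arm_command:
  series:
    - {"linear": [0,0,-0.002],"turn": 0}
    - {"linear": [0,0,0],"turn": 0}

```text
t: 3.85
ee_pos: [458.3, -140.6, 99.7]
orientation: [-3.141, -0.045, 0.0]
ft_force: [-0.5, 0.8, 0.6]
width: 0.3
grasp_force: 0.0
```

The force curve, about 4.6 N falling to 0 over roughly 5 mm, confirms a full press and release. Before going to the rack I'll check the gripper body's clearance to the spray bottle.

```bash
python3 - <<'E'
from h import *
import pickle
T=pickle.load(open("top0.pkl","rb"));S=pickle.load(open("scene0.pkl","rb"))
print("scene bottle base", at_z(S,387,143,10), "left edge",at_z(S,375,140,20),"right",at_z(S,402,147,20))
for z in(60,100,150):print(z,"top right edge",at_z(T,143,183,z),"centre",at_z(T,125,174,z))
for z in(0,60,150,236):
  print(z,[ (proj(T,[x,y,z])[0].round().tolist(),proj(S,[x,y,z])[0].round().tolist()) for x,y in((590,430),(590,445))])
go(578,312.5,160,0.032)
f=T["frame"][130:210,60:200];g=S["frame"][60:170,340:440]
cv2.imwrite("pics/b.png",np.hstack([cv2.resize(f,(504,288),interpolation=cv2.INTER_CUBIC),cv2.resize(g,(262,288),interpolation=cv2.INTER_CUBIC)]))
E
```

```text
scene bottle base [599.38598316 449.86644117  10.        ] left edge [567.35392478 427.5348765   20.        ] right [647.56806146 451.8664964   20.        ]
60 top right edge [565.40469137 396.19832119  60.        ] centre [590.27428618 446.2537469   60.        ]
100 top right edge [557.88938305 382.80042202 100.        ] centre [581.91332102 431.15378088 100.        ]
150 top right edge [548.49524765 366.05304805 150.        ] centre [571.46211458 412.27882335 150.        ]
0 [([138.0, 178.0], [381.0, 148.0]), ([133.0, 178.0], [383.0, 145.0])]
60 [([131.0, 174.0], [384.0, 133.0]), ([125.0, 174.0], [387.0, 130.0])]
150 [([118.0, 167.0], [391.0, 109.0]), ([112.0, 167.0], [393.0, 106.0])]
236 [([104.0, 159.0], [398.0, 83.0]), ([98.0, 159.0], [400.0, 80.0])]
t 3.85 pos [ 458.3 -140.6   99.7] yaw 0.0288 tilt [-0.  0. -1.] F [-0.5  0.8  0.6] w 0.3 gf 0.0
turn -0.0032 shift now [ 132.6 -449.5  -60.2] shift after turn [ 134.1 -449.1  -60.2]
```

View pics/b.png

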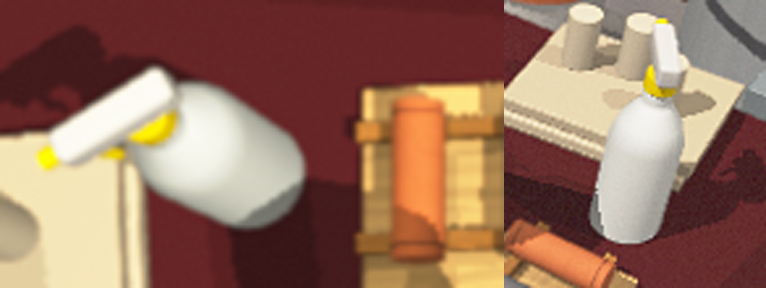

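Bottle base is near (593,454), so its edge at y≈412 clears the gripper body (≤401). I'll rise, then traverse high.

>>> arm_command:
  jaw: 0.6
  series:
    - {"linear": [0,0,-0.03],"turn": 0}
    - {"linear": [0,0,-0.035],"turn": 0}
    - {"linear": [0.01,-0.03,-0.03],"turn": 0}
    - {"linear": [0.01,-0.035,-0.02],"turn": 0}
    - {"linear": [0.01,-0.035,0],"turn": 0}
    - {"linear": [0.01,-0.035,0],"turn": 0}
    - {"linear": [0.01,-0.035,0],"turn": 0}
    - {"linear": [0.01,-0.035,0],"turn": 0}
    - {"linear": [0.01,-0.035,0],"turn": 0}
    - {"linear": [0.01,-0.035,0],"turn": 0}

```text
t: 4.85
ee_pos: [530.3, 138.0, 214.4]
orientation: [-3.141, -0.046, 0.001]
ft_force: [0.9, 0.6, -0.1]
width: 69.8
grasp_force: 0.0
```

>>> arm_command:
  series:
    - {"linear": [0.01,-0.035,0],"turn": 0}
    - {"linear": [0.01,-0.035,0],"turn": 0}
    - {"linear": [0.01,-0.035,0],"turn": 0}
    - {"linear": [0.01,-0.03,0],"turn": 0}
    - {"linear": [0.005,-0.02,0],"turn": 0}
    - {"linear": [0.005,-0.01,0],"turn": 0}
    - {"linear": [0,0,0],"turn": 0}

```text
t: 5.55
ee_pos: [575.7, 303.6, 214.2]
orientation: [3.141, 0.047, -0.001]
ft_force: [-0.3, -0.7, 1.0]
width: 70.2
grasp_force: 0.0
```

```bash
python3 -c "
from h import *
go(578,311.5,150,0.033)"
```

```text
t 5.55 pos [575.7 303.6 214.2] yaw 0.0302 tilt [-0. -0. -1.] F [-0.3 -0.7  1. ] w 70.2 gf 0.0
turn -0.0028 shift now [ 2.6 -7.8 64.2] shift after turn [ 2.6 -7.8 64.2]
```

>>> arm_command:
  series:
    - {"linear": [0.0025,-0.008,0.02],"turn": -0.003}
    - {"linear": [0,0,0.03],"turn": 0}
    - {"linear": [0,0,0.03],"turn": 0}
    - {"linear": [0,0,0.025],"turn": 0}
    - {"linear": [0,0,0.015],"turn": 0}
    - {"linear": [0,0,0],"turn": 0}

```text
t: 6.15
ee_pos: [576.6, 309.1, 92.6]
orientation: [3.139, 0.049, -0.006]
ft_force: [0.3, -0.7, 0.3]
width: 70.4
grasp_force: 0.0
```

```bash
python3 -c "
from h import *
go(578,311.5,46,0.033)
d=cam('scene');a=d['frame'][90:230,290:430]
e=cam('top');b=e['frame'][130:230,120:230]
cv2.imwrite('pics/s3.png',np.hstack([cv2.resize(a,(400,400),interpolation=cv2.INTER_CUBIC),cv2.resize(b,(400,400),interpolation=cv2.INTER_CUBIC)]))"
```

```text
t 6.15 pos [576.6 309.1  92.6] yaw 0.0309 tilt [-0.004 -0.002 -1.   ] F [ 0.3 -0.7  0.3] w 70.4 gf 0.0
turn -0.0021 shift now [ 1.7 -2.4 46.6] shift after turn [ 1.7 -2.4 46.6]
```

View pics/s3.png

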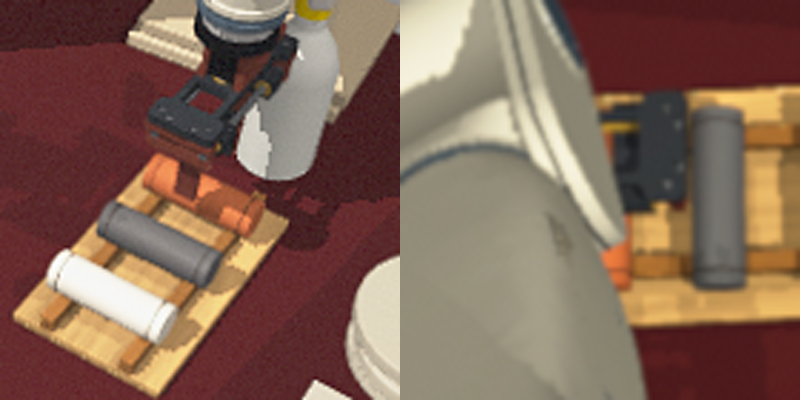

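The gripper straddles the red cylinder at about (200,190) in the left half, beside but clear of the bottle. I'll finish the descent and grip.

>>> arm_command:
  series:
    - {"linear": [0.0015,-0.0025,0.005],"turn": -0.002}
    - {"linear": [0,0,0.015],"turn": 0}
    - {"linear": [0,0,0.015],"turn": 0}
    - {"linear": [0,0,0.008],"turn": 0}
    - {"linear": [0,0,0.003],"turn": 0}
    - {"linear": [0,0,0],"turn": 0}

```text
t: 6.85
ee_pos: [578.9, 313.1, 47.7]
orientation: [3.14, 0.053, -0.002]
ft_force: [-0.1, 0.4, -0.5]
width: 69.8
grasp_force: 0.0
```

```bash
python3 -c "
from h import *
go(578,311.5,46,0.033)"
```

```text
t 6.85 pos [578.9 313.1  47.7] yaw 0.0338 tilt [-0.001 -0.001 -1.   ] F [-0.1  0.4 -0.5] w 69.8 gf 0.0
turn 0.0008 shift now [-1.   1.5  1.7] shift after turn [-1.   1.5  1.7]
```

Good, no contact. I'll go down a little further and close.

>>> arm_command:
  series:
    - {"linear": [0,0.001,0.003],"turn": 0}
    - {"linear": [0,0,0],"turn": 0}

```text
t: 7.05
ee_pos: [579.5, 312.2, 45.7]
orientation: [-3.141, -0.053, -0.0]
ft_force: [0.6, -0.6, 0.4]
width: 70.1
grasp_force: 0.0
```

>>> arm_command:
  jaw: -1
  series:
    - {"linear": [0,0,0],"turn": 0}
    - {"linear": [0,0,0],"turn": 0}
    - {"linear": [0,0,0],"turn": 0}
    - {"linear": [0,0,0],"turn": 0}
    - {"linear": [0,0,0],"turn": 0}
    - {"linear": [0,0,0],"turn": 0}
    - {"linear": [0,0,0],"turn": 0}
    - {"linear": [0,0,0],"turn": 0}

```text
t: 7.85
ee_pos: [579.8, 313.2, 46.1]
orientation: [-3.14, -0.053, -0.002]
ft_force: [-0.3, 4.9, 0.2]
width: 39.5
grasp_force: 30.0
```

>>> arm_command:
  series:
    - {"linear": [0,0,-0.005],"turn": 0}
    - {"linear": [0,0,-0.01],"turn": 0}
    - {"linear": [0,0,-0.015],"turn": 0}
    - {"linear": [0,0,-0.02],"turn": 0}
    - {"linear": [0,0,-0.02],"turn": 0}
    - {"linear": [0,0,-0.02],"turn": 0}
    - {"linear": [0,0,-0.02],"turn": 0}
    - {"linear": [0,0,-0.02],"turn": 0}
    - {"linear": [0,0,-0.02],"turn": 0}
    - {"linear": [0,0,0],"turn": 0}

```text
t: 8.85
ee_pos: [581.1, 312.9, 199.9]
orientation: [-3.139, -0.053, -0.009]
ft_force: [0.3, -0.2, -2.3]
width: 39.2
grasp_force: 30.0
```

```bash
python3 -c "
from h import *
go(479,-278.5,180,1.5135)
print(ctrl.get_obs()['qpos'])"
```

```text
t 8.85 pos [581.1 312.9 199.9] yaw 0.0336 tilt [ 0.006  0.003 -1.   ] F [ 0.3 -0.2 -2.3] w 39.2 gf 29.999383985996246
turn -1.4799 shift now [-122.1  587.6   17.7] shift after turn [-596.3  -68.1   16.6]
[ 4.75931889e-01  5.17109271e-01  1.58204761e+00 -2.81431772e-04
  1.03618192e+00  2.01328691e+00]
```

>>> arm_command:
  series:
    - {"linear": [-0.003,0.015,0],"turn": 0}
    - {"linear": [-0.006,0.03,0],"turn": 0}
    - {"linear": [-0.006,0.03,0],"turn": 0}
    - {"linear": [-0.006,0.03,0],"turn": 0}
    - {"linear": [-0.006,0.03,0],"turn": 0}
    - {"linear": [-0.006,0.03,0],"turn": 0}
    - {"linear": [-0.006,0.03,0],"turn": 0}
    - {"linear": [-0.006,0.03,0],"turn": 0}
    - {"linear": [-0.006,0.03,0],"turn": 0}
    - {"linear": [-0.006,0.03,0],"turn": 0}

```text
t: 9.85
ee_pos: [530.0, 23.5, 194.4]
orientation: [3.141, 0.053, -0.004]
ft_force: [0.1, -0.5, -2.5]
width: 39.6
grasp_force: 30.0
```

>>> arm_command:
  series:
    - {"linear": [-0.006,0.03,0],"turn": 0}
    - {"linear": [-0.006,0.03,0],"turn": 0}
    - {"linear": [-0.006,0.03,0],"turn": 0}
    - {"linear": [-0.006,0.03,0],"turn": 0}
    - {"linear": [-0.006,0.03,0],"turn": 0}
    - {"linear": [-0.006,0.03,0],"turn": 0}
    - {"linear": [-0.006,0.03,0],"turn": 0}
    - {"linear": [-0.006,0.03,0],"turn": 0}
    - {"linear": [-0.006,0.03,0],"turn": 0}
    - {"linear": [-0.003,0.02,0],"turn": 0}

```text
t: 10.85
ee_pos: [482.5, -268.0, 194.4]
orientation: [-3.14, -0.051, 0.004]
ft_force: [0.6, 0.3, -2.6]
width: 39.2
grasp_force: 30.0
```

>>> arm_command:
  series:
    - {"linear": [0,0,0],"turn": -0.12}
    - {"linear": [0,0,0],"turn": -0.12}
    - {"linear": [0,0,0],"turn": -0.12}
    - {"linear": [0,0,0],"turn": -0.12}
    - {"linear": [0,0,0],"turn": -0.12}
    - {"linear": [0,0,0],"turn": -0.12}
    - {"linear": [0,0,0],"turn": -0.12}
    - {"linear": [0,0,0],"turn": -0.12}
    - {"linear": [0,0,0],"turn": -0.12}
    - {"linear": [0,0,0],"turn": -0.12}

```text
t: 11.85
ee_pos: [482.9, -266.1, 194.3]
orientation: [-2.556, -1.822, 0.002]
ft_force: [-0.5, -0.1, -1.8]
width: 39.4
grasp_force: 30.0
```

>>> arm_command:
  series:
    - {"linear": [0,0,0],"turn": -0.12}
    - {"linear": [0,0,0],"turn": -0.12}
    - {"linear": [0,0,0],"turn": -0.04}
    - {"linear": [0,0,0],"turn": 0}

```text
t: 12.25
ee_pos: [483.1, -266.1, 194.4]
orientation: [-2.282, -2.155, 0.002]
ft_force: [-0.5, -0.4, -2.8]
width: 39.2
grasp_force: 30.0
```

```bash
python3 -c "
from h import *
go(479,-278.5,130,1.5135)"
```

```text
t 12.25 pos [ 483.1 -266.1  194.4] yaw 1.5137 tilt [-0.003  0.001 -1.   ] F [-0.5 -0.4 -2.8] w 39.2 gf 29.998987019062042
turn 0.0002 shift now [-12.7  -3.3  64.4] shift after turn [-12.7  -3.3  64.4]
```

>>> arm_command:
  series:
    - {"linear": [-0.006,-0.0015,0.015],"turn": 0}
    - {"linear": [-0.006,-0.0015,0.02],"turn": 0}
    - {"linear": [0,0,0.02],"turn": 0}
    - {"linear": [0,0,0.015],"turn": 0}
    - {"linear": [0,0,0.01],"turn": 0}
    - {"linear": [0,0,0],"turn": 0}
    - {"linear": [0,0,0],"turn": 0}

```text
t: 12.95
ee_pos: [481.1, -278.2, 115.4]
orientation: [-2.284, -2.156, 0.0]
ft_force: [0.4, -0.1, -1.7]
width: 39.4
grasp_force: 30.0
```

```bash
python3 -c "
from h import *
go(479,-278.5,80,1.5135)
d=cam('scene');a=d['frame'][190:340,130:280]
e=cam('top');b=e['frame'][170:260,310:440]
cv2.imwrite('pics/s4.png',np.hstack([cv2.resize(a,(390,390),interpolation=cv2.INTER_CUBIC),cv2.resize(b,(390,270),interpolation=cv2.INTER_CUBIC).__class__((1,)) if 0 else cv2.copyMakeBorder(cv2.resize(b,(403,279),interpolation=cv2.INTER_CUBIC),0,111,0,0,0)]))"
```

```text
t 12.95 pos [ 481.1 -278.2  115.4] yaw 1.5134 tilt [-0.  0. -1.] F [ 0.4 -0.1 -1.7] w 39.4 gf 29.999448359012604
turn -0.0001 shift now [-0.4 -2.  35.4] shift after turn [-0.4 -2.  35.4]
```

View pics/s4.png

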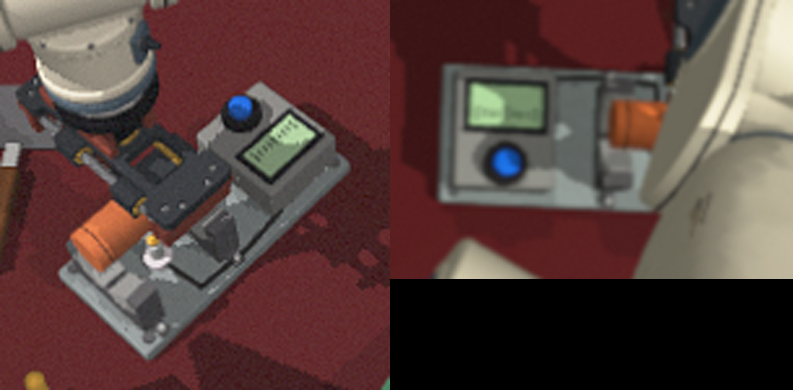

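The cylinder hangs above the V, aligned with it. Its +y end in the top view is near px (382,210). I'll check its lateral position numerically.

```bash
python3 - <<'E'
from h import *
e=cam('top');h=cv2.cvtColor(e["frame"],cv2.COLOR_BGR2HSV)
m=cv2.inRange(h,(4,150,70),(14,255,255))
for c in range(380,394,2):
    r=np.nonzero(m[190:235,c])[0]+190
    if len(r): 
        mid=(r.min()+r.max())/2; print(c,r.min(),r.max(),at_z(e,c,mid,109)[:2].round(1))
print(np.nonzero(m[200:220].any(0))[0][:60][[0]] , [at_z(e,c,210,109)[1] for c in(380,382)])
print(ctrl.get_obs()["ee_pos"], ctrl.get_obs()["moment"])
E
```

```text
382 203 216 [ 484.  -222.1]
384 203 216 [ 483.9 -227.1]
386 203 216 [ 483.9 -232.1]
388 203 216 [ 483.8 -237.1]
390 203 216 [ 483.8 -242.1]
392 203 216 [ 483.8 -247.1]
[159] [np.float64(-217.04509677174786), np.float64(-222.04950800818906)]
[ 481.70056549 -278.36036584  116.38122557] [ 0.01142748 -0.08663249 -0.03833139]
```

```bash
python3 - <<'E'
from h import *
import pickle
d=pickle.load(open("top0.pkl","rb"));s=pickle.load(open("scene0.pkl","rb"))
up=lambda x,y:((x+.5)/7.2-.5+320,(y+.5)/7.2-.5+180)
for x,y,z in((440,243,40),(690,257,40),(577,245,52.3)):
    p=at_z(d,*up(x,y),z); print(p, "x at seat y", p[0]-0.057*(p[1]+278.5))
f=s["frame"][270:310,175:205];h=cv2.cvtColor(f,cv2.COLOR_BGR2HSV);m=cv2.inRange(h,(15,120,120),(30,255,255));ys,xs=np.nonzero(m);print(len(xs));print(at_z(s,xs.mean()+175,ys.mean()+270,51))
f=d["frame"][205:225,390:410];h=cv2.cvtColor(f,cv2.COLOR_BGR2HSV);m=cv2.inRange(h,(15,120,120),(30,255,255));ys,xs=np.nonzero(m);print(len(xs));print(at_z(d,xs.mean()+390,ys.mean()+205,52))
E
```

```text
[ 482.39598961 -231.94509781   40.        ] x at seat y 479.7423601882205
[ 476.38461081 -324.10524974   40.        ] x at seat y 478.98411004589997
[ 479.79737188 -279.54240865   52.3       ] x at seat y 479.8567891696393
16
[ 482.25013347 -281.01406807   51.        ]
11
[ 479.01928951 -278.67040761   52.        ]
```

>>> arm_command:
  series:
    - {"linear": [0,-0.0015,0.01],"turn": 0}
    - {"linear": [0,0,0.01],"turn": 0}
    - {"linear": [0,0,0.008],"turn": 0}
    - {"linear": [0,0,0.003],"turn": 0}
    - {"linear": [0,0,0],"turn": 0}
    - {"linear": [0,0,0],"turn": 0}

```text
t: 13.7
ee_pos: [479.8, -278.0, 84.6]
orientation: [-2.284, -2.157, 0.0]
ft_force: [0.6, -0.2, -1.4]
width: 39.3
grasp_force: 30.0
```

```bash
python3 -c "
from h import *
go(479.7,-279,80,1.5135)"
```

```text
t 13.7 pos [ 479.8 -278.    84.6] yaw 1.5138 tilt [-0.  0. -1.] F [ 0.6 -0.2 -1.4] w 39.3 gf 29.999379515647888
turn 0.0003 shift now [-1.  -0.1  4.6] shift after turn [-1.  -0.1  4.6]
```

>>> arm_command:
  series:
    - {"linear": [-0.001,0,0.003],"turn": 0}
    - {"linear": [0,0,0.002],"turn": 0}
    - {"linear": [0,0,0],"turn": 0}

```text
t: 14.0
ee_pos: [479.6, -278.9, 79.5]
orientation: [-2.284, -2.157, 0.0]
ft_force: [-0.3, 0.1, -1.7]
width: 39.4
grasp_force: 30.0
```

>>> arm_command:
  series:
    - {"linear": [0,0,0.002],"turn": 0}
    - {"linear": [0,0,0],"turn": 0}

```text
t: 14.2
ee_pos: [479.9, -279.1, 77.8]
orientation: [2.284, 2.157, 0.0]
ft_force: [-1.3, 0.1, 1.3]
width: 39.5
grasp_force: 30.0
```

>>> arm_command:
  series:
    - {"linear": [0,0,0.002],"turn": 0}
    - {"linear": [0,0,0],"turn": 0}

```text
t: 14.4
ee_pos: [479.9, -279.0, 75.8]
orientation: [2.284, 2.157, 0.0]
ft_force: [-0.2, -0.2, 1.9]
width: 39.4
grasp_force: 30.0
```

The pin met the cylinder at z≈78, as predicted, so home should be about 72.

>>> arm_command:
  series:
    - {"linear": [0,0,0.002],"turn": 0}
    - {"linear": [0,0,0],"turn": 0}

```text
t: 14.6
ee_pos: [479.9, -279.0, 73.7]
orientation: [2.284, 2.157, 0.0]
ft_force: [-0.8, 0.4, 2.6]
width: 39.7
grasp_force: 30.0
```

>>> arm_command:
  series:
    - {"linear": [0,0,0.001],"turn": 0}
    - {"linear": [0,0,0],"turn": 0}

```text
t: 14.8
ee_pos: [479.9, -279.0, 72.9]
orientation: [2.283, 2.157, 0.0]
ft_force: [-1.7, 1.2, 4.6]
width: 39.1
grasp_force: 30.0
```

>>> arm_command:
  series:
    - {"linear": [0,0,0.001],"turn": 0}
    - {"linear": [0,0,0],"turn": 0}

```text
t: 15.0
ee_pos: [480.4, -279.2, 72.4]
orientation: [2.283, 2.157, 0.001]
ft_force: [-0.4, 1.1, 7.5]
width: 39.5
grasp_force: 30.0
```

>>> arm_command:
  series:
    - {"linear": [0,0,0.001],"turn": 0}
    - {"linear": [0,0,0],"turn": 0}
    - {"linear": [0,0,0],"turn": 0}

```text
t: 15.3
ee_pos: [480.4, -279.2, 72.2]
orientation: [2.282, 2.157, 0.001]
ft_force: [-2.6, 3.4, 17.0]
width: 39.2
grasp_force: 30.0
```

```bash
python3 -c "
from h import *
go(479.7,-279,72,1.5135); print(ctrl.get_obs()['moment'])"
```

```text
t 15.3 pos [ 480.4 -279.2   72.2] yaw 1.5143 tilt [ 0.002 -0.001 -1.   ] F [-2.6  3.4 17. ] w 39.2 gf 30.01311957836151
turn 0.0008 shift now [ 0.2 -0.8  0.2] shift after turn [ 0.2 -0.8  0.2]
[0.41354322 0.42142788 0.1589608 ]
```

The stiffness jumped to about 12 N/mm, 17 N in all, so the cylinder bears on both flanks: about 13 N net beyond the pin, nearly balanced. I'll let it settle.

>>> arm_command:
  series:
    - {"linear": [0,-0.0002,0.0002],"turn": 0}
    - {"linear": [0,0,0],"turn": 0}
    - {"linear": [0,0,0],"turn": 0}
    - {"linear": [0,0,0],"turn": 0}
    - {"linear": [0,0,0],"turn": 0}
    - {"linear": [0,0,0],"turn": 0}

```text
t: 15.9
ee_pos: [480.5, -279.3, 72.2]
orientation: [2.282, 2.156, 0.001]
ft_force: [-2.8, 2.5, 18.1]
width: 39.7
grasp_force: 30.0
```

```bash
python3 -c "
from h import *
go(479.7,-279,72,1.5135); print(ctrl.get_obs()['moment'])
d=cam('scene');cv2.imwrite('pics/s5.png',cv2.resize(d['frame'][190:340,130:280],(600,600),interpolation=cv2.INTER_CUBIC))"
```

```text
t 15.9 pos [ 480.5 -279.3   72.2] yaw 1.5142 tilt [ 0.002 -0.001 -1.   ] F [-2.8  2.5 18.1] w 39.7 gf 30.013156235218048
turn 0.0007 shift now [ 0.2 -0.8  0.2] shift after turn [ 0.2 -0.8  0.2]
[0.48565122 0.37724522 0.20478167]
```

View pics/s5.png

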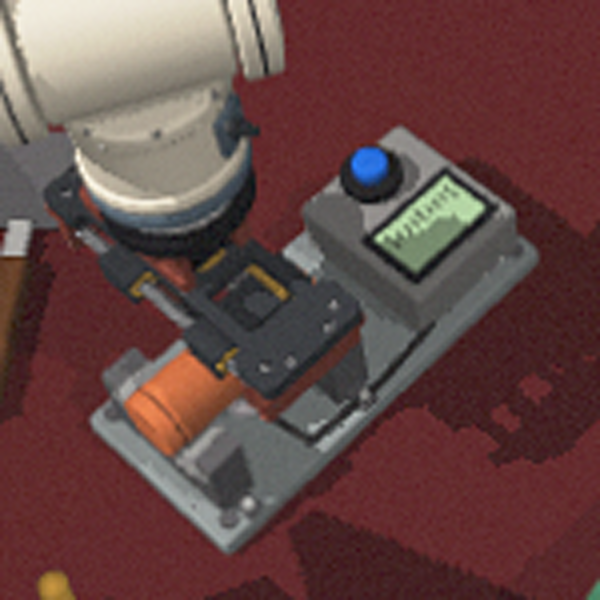

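The red cylinder (end near (160,415)) lies down in the V, parallel to the groove, and the blue button at (370,165) is up. The force is steady at 18 N, so I'm handing it in.

```bash
python3 -c "
from workcell import ctrl
print(ctrl.close_job())"
```

```text
the job is handed in; nothing more can be done
None
```

I handed the job in with the red cylinder held in the gauge's V at a steady 18 N and the button back up after clearing; the hand-in gave no verdict, and I did not re-measure the other cylinders and bench items.

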